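Lock a linocut block into its printing bed

TASK

Get the linocut block ready for printing. Take the paint tube out of the printing bed and lay it on the table clear of the bed; then slide the block along the feed deck so that its leading edge goes in under the steel lip, and only then press its rear edge down past the two brass catches until it lies flat on the bed floor and both catches have sprung back over it. Do not knock over or shift the ink bottles, the glue stick or the solvent bottle.

Things in the scene. Friction and masses are not known exactly. Their poses are not given: they have to be found in the camera images.
- bed: Fixed plywood printing bed; place and angle vary. Origin: on the table under the middle of the step between raised feed deck and sunken bed; x runs from deck to lip, y to the left of that, z up. Footprint x -215 to 153 mm, y -88 to 88 mm. Wooden cheeks beside the bed: x 24 to 147 mm, inner faces 123 mm apart, tops 48 mm over the table.
- step (a point): Middle of the deck's front edge (bed x 0, y 0, 40 mm over the table). Feed deck: bed x -215 to 0 mm, 170 mm wide, flat, open at sides and rear. A steel guide bar each side, 40 to 49 mm over the table, narrows from about 150 mm apart at x -30 mm to 122.6 mm at x 0, then runs straight over the catch to x 32 mm; they steer the block in between the cheeks.
- seat (a point): Centre of the sunken bed's floor (bed x 64.5 mm, y 0, 10 mm over the table, 30 mm below the deck): where the centre of the block's underside belongs. The bed is 129 mm long (x 0 to 129 mm, from the step to the far wall) and 123 mm wide.
- lip_edge (a point): Middle of the free lower edge of the fixed steel lip on the far wall (bed x 117 mm, 33.5 mm over the table). The lip overhangs the bed from x 117 to 129 mm over its full width; top 37.5 mm over the table.
- block: Linocut block, wood with dark teal carved top; 125 mm long (x), 120 wide (y), 16 thick, corners rounded 6, about 0.28 kg (varies). Origin: centre of its underside. Starts on the feed deck off the centre line, turned up to 0.25 rad; +x edge leads, towards the lip. Too wide to grasp; push its edges. When half of it overhangs step and catches it tips by itself, leading edge down to the bed floor, rear edge rising to about 65 mm over the table.
- block_front (a point): Middle of the lower leading (+x) edge of the block.
- block_rear (a point): Middle of the lower rear (-x) edge of the block.
- catch_left (a joint): Brass spring catch at bed x 3 to 21 mm, +y side; 0 = sprung in, grows outwards (m, to 0.009). Nose sticks 6 mm into the bed, 60 degree slope on top (up to 40 mm over the table), flat underside 27.5 mm over the table; the seated block's top is at 26. The tucked block's rear rests on both noses, tilted about 0.24 rad; about 5 to 12 N down at the middle of the rear edge presses past both.
- catch_right (a joint): The same catch on the -y side.
- tube: Paint tube with blue band and black cap, 105 mm long (its y axis, cap at +y), 36 mm wide (x), 23 mm high, 45 g. Origin: centre of its underside. It starts lying across the sunken bed; grasp it across its 36 mm width. There is open table to the robot's left, round x 0.45, y 0.36 m.
- ink_blue: Blue ink bottle with red cap, standing, 43 mm wide, 60 mm high. Origin: centre of its underside. Leave alone.
- ink_brown: Brown ink bottle with white cap, standing, 43 mm wide, 60 mm high. Origin: centre of its underside. Leave alone.
- glue: Glue stick, yellow with blue cap, standing, 26 mm wide, 89 mm high. Origin: centre of its underside. Leave alone.
- solvent: Pale green square solvent bottle, standing, 64 mm wide, 175 mm high. Origin: centre of its underside. Leave alone.
Not all that is in view belongs to the job. Leave any pink look-alike of the tube alone.

How it is judged (in metres and radians):
On the way, in this order (a step that is already met when the one before it is completed fails the run):
1. the paint tube is out of the printing bed and lies on the table, clear of the bed (height (world z) of tube below 0.03 m and (y of tube in the frame of bed below -0.12 m or y of tube in the frame of bed above 0.12 m or x of tube in the frame of bed below -0.25 m or x of tube in the frame of bed above 0.19 m) and linear speed of tube below 0.05 m/s), for 0.2 s.
2. the block's leading edge is down under the steel lip while its rear edge is still up (x of block_front in the frame of bed above 0.119 m and height (world z) of block_front below 0.018 m and height (world z) of block_rear above 0.028 m), for 0.1 s.
At the end, for the whole second after the job is handed in: Block flat on the bed floor (edges within 2.5 mm, tilt under 0.04 rad), within 6 mm of the seat, leading edge under the lip, both catches sprung back to within 1.5 mm; tube below 30 mm and off the bed (120 mm beside its centre line, or 250 mm behind or 190 mm ahead of the step); both at rest (horizontal distance between block and seat below 0.006 m and height (world z) of each of block_front, block_rear below 0.0125 m and angle between block's own z axis and vertical below 0.04 rad and x of block_front in the frame of bed above 0.122 m and value of joint each of catch_left, catch_right below 0.0015 m and height (world z) of tube below 0.03 m and (y of tube in the frame of bed below -0.12 m or y of tube in the frame of bed above 0.12 m or x of tube in the frame of bed below -0.25 m or x of tube in the frame of bed above 0.19 m) and linear speed of each of block, tube below 0.02 m/s); the robot touches nothing.
It fails at once if ink_blue is shifted by more than 30 mm or tipped over (distance of ink_blue from where it was at the start of the episode above 0.03 m or angle between ink_blue's own z axis and vertical above 0.5 rad).
It fails at once if ink_brown is shifted by more than 30 mm or tipped over (distance of ink_brown from where it was at the start of the episode above 0.03 m or angle between ink_brown's own z axis and vertical above 0.5 rad).
It fails at once if glue is shifted by more than 30 mm or tipped over (distance of glue from where it was at the start of the episode above 0.03 m or angle between glue's own z axis and vertical above 0.5 rad).
It fails at once if solvent is shifted by more than 30 mm or tipped over (distance of solvent from where it was at the start of the episode above 0.03 m or angle between solvent's own z axis and vertical above 0.5 rad).
It also fails if it takes over 72 s, if anything falls off the work surface, if the arm or the gripper's body presses on something with over 40 N, if the wrist force passes 120 N, or if a joint passes its speed limit or range.

ROBOT

A 6-joint arm with a two-finger parallel gripper is mounted at the origin on a cart in front of the work surface, level with it; the furniture and walls round the work are solid. World frame = base frame: x ahead of the robot, y to its left, z up, the work surface at z = 0. Lengths are in mm, angles in rad, forces in N, time in s.
With the tool pointing down it reaches from about 250 to 725 mm from the base axis. Payload 4 kg.
Tool frame: the origin (TCP) lies midway between the tips of the shut fingers; the grasp point (between the pads) lies behind it (robot.grasp_offset is the z of the grasp point in the tool frame, in mm); z points along the fingers, y is the line along which they close (so a half turn about z gives the same grasp; the last joint's range is limited). The gripper opens to 85 mm and grips with 20 to 120 N. Pads are 22 mm wide; open, the fingers measure 114 mm over their backs; the gripper's body (76 mm by 85 mm) begins 54 mm behind the grasp point. The pads swing forward as they close: fully open they stand 13 mm farther back than shut.
Start: joints at [1.234, 0.241, 0.005, 1.335, 0, 1.571], TCP at [165.232, 471.909, 231.306] pointing down, gripper open.
Joint ranges: [-2.72, 2.72], [-1.05, 1.87], [-1.09, 1.28], [-1.99, 2.15], [-1.42, 1.44], [-3.14, 3.14]. Speed limits (rad/s): [2.79, 2.79, 3.14, 3.14, 3.14, 3.14].

INTERFACE

Orientations are given as a unit quaternion [w, x, y, z].
In Python, from cell import robot gives the robot as it stands.
- The arm moves only by the shell command python3 -m crank 'ROWS' [FORCE]. ROWS is JSON, a list of rows, each an object of numbers: "dx", "dy", "dz": the shift along the world's x, y, z in cm; "turn": the turn about the world's z in rad; "gripper": the closure, from 0 (fully open) to 1 (shut). A call has 1 to 20 rows; each row shifts and turns the commanded pose from where the row before left it; what a row does not reach is not made up. A row lasts 1/10 s, in which the tool goes at most 50 mm and 8.59 degrees, less where a joint would pass 70% of its speed; a pose out of reach is approached as far as the arm can. A call is refused whole if a number of a shift passes 5 or a number of a turn 0.15, either way. A call with a gripper value outside its range is refused whole. The fingers move at their own pace and stop on an object; FORCE is the grip in N (left out, the last holds). Time passes only in rows, so rows that do not move let the fingers close. It gives the time, the measured TCP pose, the force, the opening and the grip force at its end, in the units of the state.
- robot.get_obs(): the state, without advancing time (a new reading comes with each control period).
- robot.get_image(name): name is "scene" or "top" or "wrist"; returns a dict with "frame" (420x560x3 uint8, blue, green, red), "fx", "fy", "cx", "cy" (pixels), "dist_coeffs" ([k1, k2, p1, p2, k3] as OpenCV has them; the pictures are not rectified), "camera_from_world" (4x4, takes a point from world to camera coordinates). Camera axes: x right, y up, looking along -z (the intrinsics and any distortion apply to the point x, -y, -z); pixel columns grow to the right and rows downward; lengths in mm; the calibration is good to about 2 mm. A picture is of the moment at which its call begins. There is no depth.
- robot.hand_in(): hands the job in; it is judged then, once.
The state is a dict: "t": time; "joints": joint angles; "qvel": joint speeds; "effort": joint torques, N m; "tcp_pos": TCP position; "eef_rot": TCP orientation; "ft_force": force on the tool from outside, world axes, zero at the start; "ft_torque": the same for the moment, N m; "gripper_width": opening from 0.0 (shut) to 1.0 (fully open); "grip_force": force on a finger pad.
Only numpy, scipy, OpenCV 4.12 (cv2) and the standard library are available. Lean on these libraries where they do the work, as an engineer would, in place of code of your own. Each camera call takes 0.05 s, during which the arm holds its last target. There are 200 camera calls.

## Working session

There is one attempt and no reset: what is moved stays moved. The work goes in short steps, Python scripts to look and compute and a shell command to move; the robot and the scene stay as the last step left them, time stands still between calls to the robot, and variables do not carry over. Pictures are saved under pics/ and viewed, at most 14 in all, crops included, and the job is handed in when it is done.

```bash
ls; mkdir -p pics; cat > h.py <<'E'
import numpy as np, cv2
from cell import robot
def grab(n):
    d=robot.get_image(n); return d
def K(d): return np.array([[d['fx'],0,d['cx']],[0,d['fy'],d['cy']],[0,0,1.]])
def ray(d,px):
    p=cv2.undistortPoints(np.array(px,float).reshape(-1,1,2),K(d),np.array(d['dist_coeffs'],float)).reshape(-1,2)
    T=np.array(d['camera_from_world']);R=T[:3,:3];o=-R.T@T[:3,3]
    v=np.c_[p[:,0],-p[:,1],-np.ones(len(p))]@R
    return o,v
def onz(d,px,z):
    o,v=ray(d,px); return o+v*((z-o[2])/v[:,2])[:,None]
def tri(d1,p1,d2,p2):
    o1,v1=ray(d1,p1);o2,v2=ray(d2,p2);out=[]
    for a,b in zip(v1,v2):
        s=np.linalg.lstsq(np.c_[a,-b],o2-o1,rcond=None)[0]
        out.append(np.r_[(o1+a*s[0]+o2+b*s[1])/2,np.linalg.norm(o1+a*s[0]-o2-b*s[1])])
    return np.array(out)
def proj(d,P):
    T=np.array(d['camera_from_world']);c=np.atleast_2d(P)@T[:3,:3].T+T[:3,3]
    c=c*[1,-1,-1]
    return cv2.projectPoints(c,np.zeros(3),np.zeros(3),K(d),np.array(d['dist_coeffs'],float))[0].reshape(-1,2)
E
python3 - <<'E'
from h import *
import pickle
D={n:grab(n) for n in('scene','top')}
pickle.dump(D,open('d0.pkl','wb'))
for n in D: cv2.imwrite(f'pics/{n}0.png',cv2.resize(D[n]['frame'],(800,600)))
print(robot.get_obs(),robot.grasp_offset)
for n in D: 
  T=np.array(D[n]['camera_from_world']);print(n,-T[:3,:3].T@T[:3,3])
E
```

```text
pics
{'t': 0.1, 'joints': array([1.23401973e+00, 2.41285094e-01, 3.86765317e-03, 1.33520386e+00,
       1.82397748e-05, 1.57081913e+00]), 'qvel': array([-0.00051865, -0.00186067,  0.00299034, -0.00011672,  0.00063342,
        0.00214555]), 'effort': array([ 9.60456009e-05, -3.73138082e+01,  2.53010505e+01,  1.07980199e-02,
        1.14227032e-04, -8.08866531e-06]), 'tcp_pos': array([165.03213937, 471.38328996, 230.53154506]), 'eef_rot': array([-1.61907608e-04,  1.67604838e-01,  9.85853836e-01, -8.98053856e-04]), 'ft_force': array([-0.15220341, -0.18162881,  0.02118316]), 'ft_torque': array([-0.02126921, -0.04977087,  0.00536479]), 'grip_force': 0.0, 'gripper_width': 0.997837166328828} -18.700000000000003
scene [-49.53059044 268.22308061 614.2832755 ]
top [ 320.45192598   -9.19235203 1296.04456451]
```

View pics/top0.png

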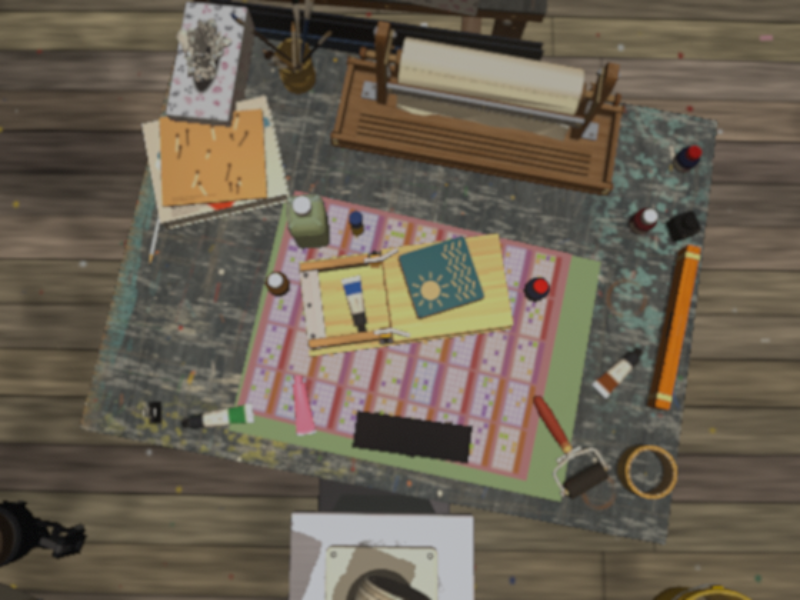

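View pics/scene0.png

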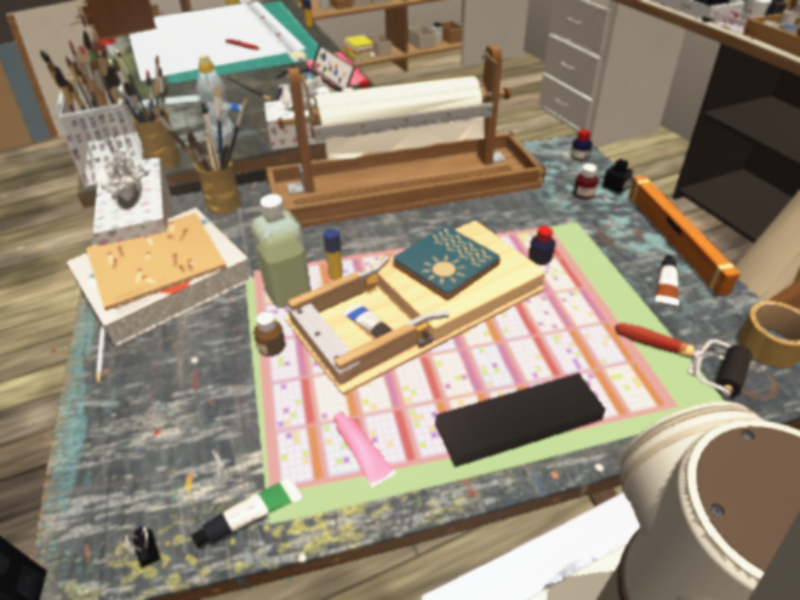

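The tube candidates in the top view (800x600 pixels) are:
- Blue band, black cap, in the bed at (353,303)
- Green band at (218,417)
- Orange band at (618,372)
- Pink look-alike at (303,405)

The one in the bed at (353,303) is meant, since it is the only one with a blue band and it lies in the bed. The deck is on the right and the lip on the left at (313,300), so bed x runs roughly along world +y. I'll confirm the tube in an enlarged crop.

```bash
python3 - <<'E'
from h import *
import pickle
D=pickle.load(open('d0.pkl','rb'))
f=D['top']['frame'][150:260,190:380]
a=cv2.resize(f,(800,463),interpolation=cv2.INTER_CUBIC);cv2.imwrite('pics/c1.png',a)
for n in D:
  d=D[n];h=cv2.cvtColor(d['frame'],cv2.COLOR_BGR2HSV)
  for nm,lo,hi in(('teal',(80,60,40),(104,255,140)),('blue',(105,120,60),(125,255,255))):
    m=cv2.inRange(h,lo,hi)
    for c in sorted(cv2.findContours(m,0,2)[0],key=cv2.contourArea)[-3:]:
        print(n,nm,cv2.contourArea(c),cv2.boundingRect(c),[np.round(x,1) for x in cv2.boxPoints(cv2.minAreaRect(c))])
E
```

```text
scene teal 14.0 (308, 158, 12, 7) [array([307.6, 162.7], dtype=float32), array([308.4, 157.3], dtype=float32), array([319.6, 158.9], dtype=float32), array([318.8, 164.3], dtype=float32)]
scene teal 197.0 (302, 174, 46, 30) [array([300.8, 195.2], dtype=float32), array([340.2, 168.8], dtype=float32), array([348.1, 180.6], dtype=float32), array([308.6, 206.9], dtype=float32)]
scene teal 473.5 (277, 165, 44, 30) [array([276.1, 179.6], dtype=float32), array([307.7, 158.5], dtype=float32), array([321.1, 178.6], dtype=float32), array([289.5, 199.7], dtype=float32)]
scene blue 10.5 (162, 73, 5, 4) [array([162.,  73.], dtype=float32), array([166.,  73.], dtype=float32), array([166.,  76.], dtype=float32), array([162.,  76.], dtype=float32)]
scene blue 15.5 (228, 162, 8, 4) [array([228., 162.], dtype=float32), array([235., 162.], dtype=float32), array([235., 165.], dtype=float32), array([228., 165.], dtype=float32)]
scene blue 21.5 (245, 216, 10, 7) [array([244.4, 220.3], dtype=float32), array([252.3, 213.9], dtype=float32), array([254.6, 216.7], dtype=float32), array([246.7, 223.1], dtype=flo
[... 207 characters left out ...]
4) [array([185.,  84.], dtype=float32), array([186.2,  83.6], dtype=float32), array([187.2,  86.6], dtype=float32), array([186.,  87.], dtype=float32)]
top teal 1545.5 (280, 166, 58, 55) [array([279.4, 179.3], dtype=float32), array([324.1, 165. ], dtype=float32), array([337.7, 207.6], dtype=float32), array([293. , 221.9], dtype=float32)]
top blue 29.0 (246, 149, 6, 8) [array([246., 149.], dtype=float32), array([251., 149.], dtype=float32), array([251., 156.], dtype=float32), array([246., 156.], dtype=float32)]
top blue 47.5 (242, 198, 10, 8) [array([241.3, 199.3], dtype=float32), array([250.9, 197.4], dtype=float32), array([252.1, 203.4], dtype=float32), array([242.5, 205.3], dtype=float32)]
```

View pics/c1.png

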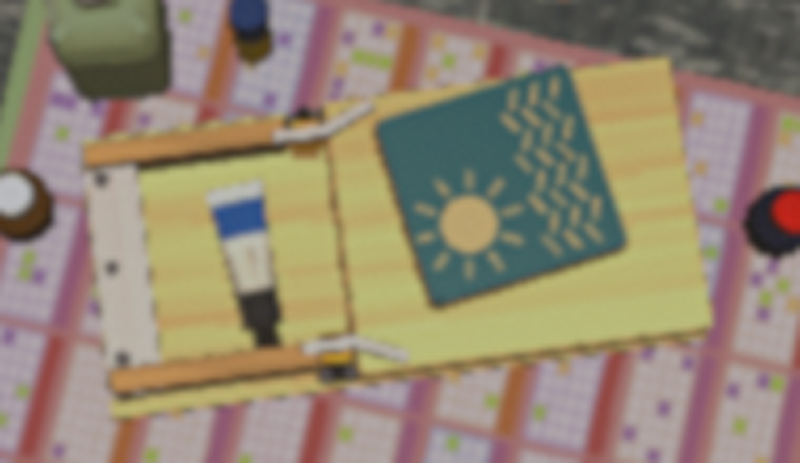

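The crop confirms the tube, with its blue band at (238,218) and black cap at (260,315). The step line runs (330,150)–(352,335) and the deck's rear corners are at (668,58) and (712,328). The lip's free edge runs (140,168)–(158,362). Next I'll turn these into world coordinates.

```bash
python3 - <<'E'
from h import *
import pickle
D=pickle.load(open('d0.pkl','rb'));t=D['top'];s=D['scene']
C=lambda p:np.array(p,float)/4.21+[190,150]-0.4
for nm,p,z in(('step',[(330,150),(352,335)],40),('rear',[(668,58),(712,328)],40),('lipedge',[(140,168),(158,362)],37.5),('cheekA',[(85,147),(275,125)],48),('cheekB',[(110,372),(300,345)],48),('tube end,cap',[(236,187),(266,345)],15),('ink_blue',[(785,215)],60),('solv',[(110,50)],120),('brown',[(15,195)],60),('glue',[(250,15)],89),('block',[(376,127),(565,65),(627,245),(437,306)],56)):
    print(nm,np.round(onz(t,C(p),z)[:,:2],1).tolist())
# two-view heights: tube band centre, block corners (scene px in 800 view *0.7)
S=lambda p:np.array(p,float)*.7
print('tri band',tri(t,C([(240,218)]),s,S([(358,315)])))
print('tri block',tri(t,C([(376,127),(565,65),(627,245),(437,306)]),s,S([(437,225),(498,262),(448,295),(395,263)])[[0,1,2,3]]).round(1))
print('scene check', proj(s,onz(t,C([(376,127),(565,65),(627,245),(437,306)]),56))/.7)
E
```

```text
step [[587.5, 4.4], [474.7, -10.8]]
rear [[648.5, -201.5], [482.5, -226.4]]
lipedge [[574.9, 119.6], [456.7, 105.0]]
cheekA [[585.1, 152.2], [600.6, 37.8]]
cheekB [[449.1, 132.3], [467.2, 20.0]]
tube end,cap [[568.5, 62.3], [470.7, 41.5]]
ink_blue [[548.4, -267.3]]
solv [[626.9, 130.7]]
brown [[552.7, 191.3]]
glue [[657.6, 52.5]]
block [[598.6, -23.2], [638.9, -136.7], [529.3, -173.6], [490.8, -60.8]]
tri band [[550.87288739  60.81166186   8.20417812   2.55707961]]
tri block [[ 564.5  -45.   136.3   55.3]
 [ 624.3 -179.6  -14.2   96.3]
 [ 567.2 -151.3  -49.7   82.8]
 [ 499.8  -22.1  115.5   80.1]]
scene check [[395.15367123 257.01077665]
 [446.77999852 224.59598497]
 [501.81800374 254.87666177]
 [450.45963811 291.07734693]]
```

```bash
python3 -m crank '[{"dx":3,"dy":-3.5,"turn":0.046,"gripper":0.4},{"dx":3,"dy":-3.5,"turn":0.046},{"dx":3,"dy":-3.5,"turn":0.046},{"dx":3,"dy":-3.5,"turn":0.046},{"dx":3,"dy":-3.5,"turn":0.046},{"dx":3,"dy":-3.5,"turn":0.046},{"dx":3,"dy":-3.5,"turn":0.046},{"dx":3,"dy":-3.5,"turn":0.046},{"dx":3,"dy":-3.5,"turn":0.046},{"dx":3,"dy":-3.5,"turn":0.046},{"dx":3,"dy":-3.5,"turn":0.046},{"dx":2.5,"dy":-3.4,"turn":0.046},{},{}]' 40
python3 - <<'E'
from h import *
import pickle
d=grab('wrist');pickle.dump(d,open('w1.pkl','wb'))
cv2.imwrite('pics/w1.png',cv2.resize(d['frame'],(800,600)))
o=robot.get_obs();print(o['tcp_pos'],o['eef_rot'],o['joints'],o['gripper_width'])
T=np.array(d['camera_from_world']);print(-T[:3,:3].T@T[:3,3])
E
```

```text
[165.07429778 471.47193784 230.62414099] [-1.33729231e-04  1.67588841e-01  9.85856668e-01 -7.70031580e-04] [1.23400644e+00 2.41227867e-01 4.03545376e-03 1.33516702e+00
 5.54240213e-06 1.57077335e+00] 1.000869573249981
[ 99.6718444  493.91560024 373.85858213]validation failed for argument at $[0]...
```

View pics/w1.png

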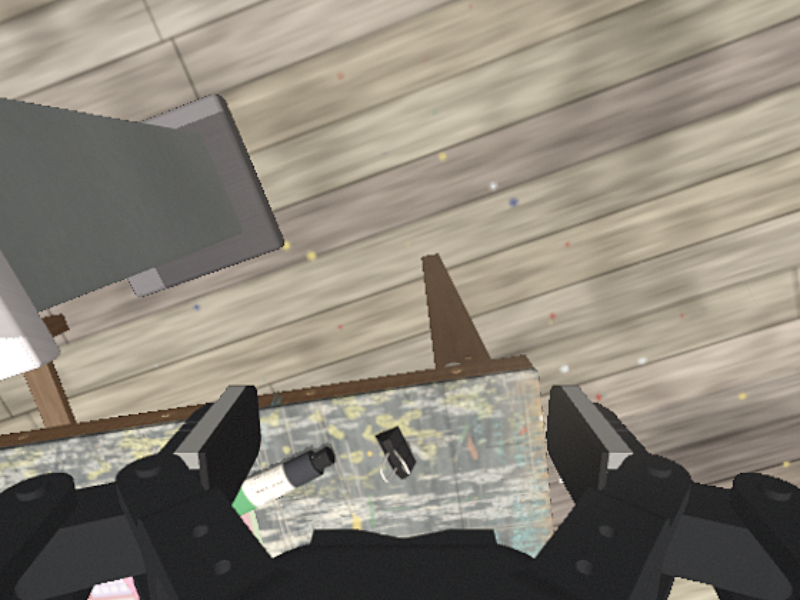

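The call was refused, apparently because every row needs all its keys. The picture shows the table edge at the start pose, so the arm hasn't moved. I'll resend with full rows.

```bash
python3 -m crank '[{"dx":3,"dy":-3.5,"dz":0,"turn":0.046,"gripper":0.4},{"dx":3,"dy":-3.5,"dz":0,"turn":0.046,"gripper":0.4},{"dx":3,"dy":-3.5,"dz":0,"turn":0.046,"gripper":0.4},{"dx":3,"dy":-3.5,"dz":0,"turn":0.046,"gripper":0.4},{"dx":3,"dy":-3.5,"dz":0,"turn":0.046,"gripper":0.4},{"dx":3,"dy":-3.5,"dz":0,"turn":0.046,"gripper":0.4},{"dx":3,"dy":-3.5,"dz":0,"turn":0.046,"gripper":0.4},{"dx":3,"dy":-3.5,"dz":0,"turn":0.046,"gripper":0.4},{"dx":3,"dy":-3.5,"dz":0,"turn":0.046,"gripper":0.4},{"dx":3,"dy":-3.5,"dz":0,"turn":0.046,"gripper":0.4},{"dx":3,"dy":-3.5,"dz":0,"turn":0.046,"gripper":0.4},{"dx":2.5,"dy":-3.4,"dz":0,"turn":0.046,"gripper":0.4},{"dx":0,"dy":0,"dz":0,"turn":0,"gripper":0.4},{"dx":0,"dy":0,"dz":0,"turn":0,"gripper":0.4}]' 40
python3 - <<'E'
from h import *
import pickle
d=grab('wrist');pickle.dump(d,open('w1.pkl','wb'))
cv2.imwrite('pics/w2.png',cv2.resize(d['frame'],(800,600)))
o=robot.get_obs();print(o['tcp_pos'],o['eef_rot'],o['joints'],o['gripper_width'])
T=np.array(d['camera_from_world']);print(-T[:3,:3].T@T[:3,3])
E
```

```text
t: 1.55
tcp_pos: [520.1, 52.0, 230.5]
eef_rot: [-0.001, -0.106, 0.994, 0.0]
ft_force: [0.6, -0.2, -0.3]
gripper_width: 0.603
grip_force: 0.0
[519.6463536   52.89489733 230.74564463] [-8.17315622e-04 -1.06948942e-01  9.94264154e-01  2.18187088e-04] [ 1.01192906e-01  2.86514853e-01  6.48532265e-02  1.35077190e+00
  4.26622283e-04 -1.13115281e-01] 0.600627224790876
[452.55652826  36.51959269 374.00694662]
```

View pics/w2.png

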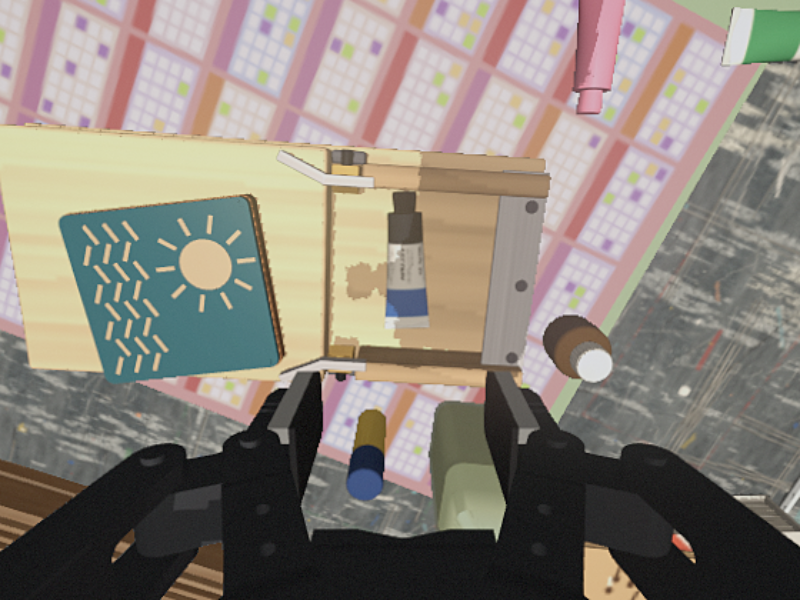

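This view shows the tube's cap tip at (405,192), flat end at (407,327) and blue band at (406,303). The step line runs (328,152)–(326,370) and the lip edge (499,192)–(483,362). The block's corners are near (60,215), (253,196), (283,358) and (112,383).

```bash
python3 - <<'E'
from h import *
import pickle
D=pickle.load(open('d0.pkl','rb'));t=D['top'];w=pickle.load(open('w1.pkl','rb'))
C=lambda p:np.array(p,float)/4.21+[190,150]-0.4
S=lambda p:np.array(p,float)*.7
print('tri: band,blocksun, capTip, step ends..\n',tri(t,C([(240,218),(469,224),(266,345),(376,127),(437,306),(565,65),(668,58)]),w,S([(406,303),(206,264),(405,192),(283,358),(253,196),(112,383),(28,368)])).round(1))
for nm,p,z in(('step',[(328,152),(325,370)],40),('lipedge',[(499,192),(483,362)],37.5),('tube cap,end',[(405,192),(407,327)],20),('cheekinner near',[(365,187),(498,192)],48),('bed near outer edge',[(0,125),(545,160)],40),('block',[(60,215),(253,196),(283,358),(112,383)],56)):
    print(nm,np.round(onz(w,S(p),z)[:,:2],1).tolist())
E
```

```text
tri: band,blocksun, capTip, step ends..
 [[ 5.499e+02  6.000e+01  1.030e+01  9.000e-01]
 [ 5.410e+02 -7.980e+01  5.110e+01  7.000e-01]
 [ 4.660e+02  4.060e+01  5.290e+01  1.300e+00]
 [ 6.037e+02 -2.280e+01  3.560e+01  1.500e+00]
 [ 4.935e+02 -6.190e+01  2.620e+01  2.700e+00]
 [ 6.408e+02 -1.367e+02  5.130e+01  1.700e+00]
 [ 6.482e+02 -2.014e+02  4.060e+01  3.000e-01]]
step [[452.1, -13.4], [605.1, 10.5]]
lipedge [[453.2, 103.7], [575.1, 124.6]]
tube cap,end [[467.2, 41.7], [565.8, 64.6]]
cheekinner near [[468.5, 15.1], [453.3, 100.9]]
bed near outer edge [[481.3, -219.3], [427.1, 127.3]]
block [[527.1, -171.7], [488.8, -53.3], [595.0, -18.7], [638.8, -133.7]]
```

```bash
python3 -m crank '[{"dx":-0.2,"dy":0,"dz":-4.5,"turn":0,"gripper":0.4},{"dx":0,"dy":0,"dz":-4.5,"turn":0,"gripper":0.4},{"dx":0,"dy":0,"dz":-4.5,"turn":0,"gripper":0.4},{"dx":0,"dy":0,"dz":-4,"turn":0,"gripper":0.4},{"dx":0,"dy":0,"dz":-2.5,"turn":0,"gripper":0.4},{"dx":0,"dy":0,"dz":-1.5,"turn":0,"gripper":0.4},{"dx":0,"dy":0,"dz":0,"turn":0,"gripper":0.4},{"dx":0,"dy":0,"dz":0,"turn":0,"gripper":1},{"dx":0,"dy":0,"dz":0,"turn":0,"gripper":1},{"dx":0,"dy":0,"dz":0,"turn":0,"gripper":1},{"dx":0,"dy":0,"dz":0,"turn":0,"gripper":1},{"dx":0,"dy":0,"dz":0,"turn":0,"gripper":1},{"dx":0,"dy":0,"dz":0,"turn":0,"gripper":1}]' 30
```

```text
t: 2.9
tcp_pos: [519.3, 53.3, 17.7]
eef_rot: [0.001, -0.107, 0.994, 0.0]
ft_force: [-0.3, 1.0, 6.2]
gripper_width: 0.314
grip_force: 29.4
```

```bash
python3 -m crank '[{"dx":0,"dy":0,"dz":1.5,"turn":0,"gripper":1},{"dx":0,"dy":0,"dz":3,"turn":0,"gripper":1},{"dx":0,"dy":0,"dz":4,"turn":0,"gripper":1},{"dx":0,"dy":0,"dz":4,"turn":0,"gripper":1},{"dx":0,"dy":0,"dz":0,"turn":0,"gripper":1}]'
python3 - <<'E'
from h import *
for n in('wrist','scene'):
    d=grab(n);cv2.imwrite(f'{n}3.png',d['frame'])
a=cv2.imread('wrist3.png');b=cv2.imread('scene3.png')[120:330,150:430]
cv2.imwrite('pics/m3.png',np.hstack([cv2.resize(a,(400,300)),cv2.resize(b,(400,300))]))
E
```

```text
t: 3.4
tcp_pos: [522.4, 53.1, 147.4]
eef_rot: [0.006, -0.107, 0.994, -0.0]
ft_force: [0.8, -0.5, -0.2]
gripper_width: 0.276
grip_force: 25.5
```

View pics/m3.png

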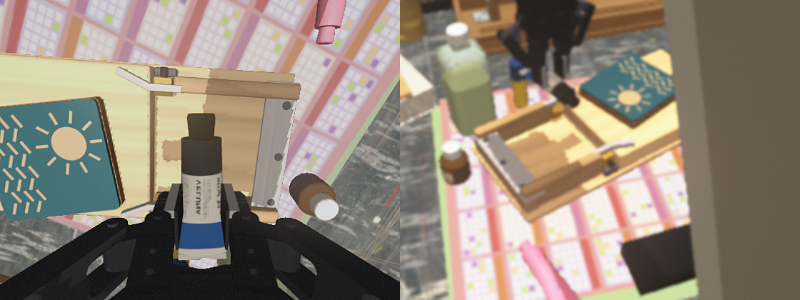

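The tube is held in the gripper at left-picture (200,190), the bed is empty and nothing else was disturbed. The tube hangs slightly cap down. I'll carry it to the open table at the left.

```bash
python3 -m crank '[{"dx":-1,"dy":2.5,"dz":0.5,"turn":0,"gripper":1},{"dx":-1,"dy":3.5,"dz":0.5,"turn":0,"gripper":1},{"dx":-1,"dy":3.5,"dz":0,"turn":0,"gripper":1},{"dx":-1,"dy":3.5,"dz":0,"turn":0,"gripper":1},{"dx":-1,"dy":3.5,"dz":0,"turn":0,"gripper":1},{"dx":-1,"dy":3.5,"dz":0,"turn":0,"gripper":1},{"dx":-1,"dy":3.5,"dz":0,"turn":0,"gripper":1},{"dx":0,"dy":3,"dz":0,"turn":0,"gripper":1},{"dx":0,"dy":1.5,"dz":-2,"turn":0,"gripper":1},{"dx":0,"dy":0,"dz":-4,"turn":0,"gripper":1},{"dx":0,"dy":0,"dz":-3,"turn":0,"gripper":1},{"dx":0,"dy":0,"dz":-2,"turn":0,"gripper":1},{"dx":0,"dy":0,"dz":-1,"turn":0,"gripper":1},{"dx":0,"dy":0,"dz":0,"turn":0,"gripper":1},{"dx":0,"dy":0,"dz":0,"turn":0,"gripper":1}]'
```

```text
t: 5.0
tcp_pos: [448.4, 332.8, 31.3]
eef_rot: [-0.0, -0.107, 0.994, -0.0]
ft_force: [0.7, -0.2, 0.3]
gripper_width: 0.278
grip_force: 25.6
```

```bash
python3 -m crank '[{"dx":0,"dy":0,"dz":-0.6,"turn":0,"gripper":1},{"dx":0,"dy":0,"dz":-0.6,"turn":0,"gripper":1},{"dx":0,"dy":0,"dz":-0.6,"turn":0,"gripper":1},{"dx":0,"dy":0,"dz":0,"turn":0,"gripper":1},{"dx":0,"dy":0,"dz":0,"turn":0,"gripper":1}]'
```

```text
t: 5.5
tcp_pos: [448.2, 332.9, 13.4]
eef_rot: [-0.0, -0.107, 0.994, -0.0]
ft_force: [0.5, 0.3, 0.5]
gripper_width: 0.279
grip_force: 25.6
```

```bash
python3 -m crank '[{"dx":0,"dy":0,"dz":-0.5,"turn":0,"gripper":1},{"dx":0,"dy":0,"dz":0,"turn":0,"gripper":1},{"dx":0,"dy":0,"dz":0,"turn":0,"gripper":0.4},{"dx":0,"dy":0,"dz":0,"turn":0,"gripper":0.4},{"dx":0,"dy":0,"dz":0,"turn":0,"gripper":0.3},{"dx":0,"dy":0,"dz":0,"turn":0,"gripper":0.3},{"dx":0,"dy":0,"dz":2,"turn":0,"gripper":0.3},{"dx":0,"dy":0,"dz":4,"turn":0,"gripper":0.3},{"dx":0,"dy":0,"dz":4,"turn":0,"gripper":0.3},{"dx":0,"dy":0,"dz":4,"turn":0,"gripper":0.3},{"dx":0,"dy":0,"dz":0,"turn":0,"gripper":0.3},{"dx":0,"dy":0,"dz":0,"turn":0,"gripper":0.3}]'
python3 - <<'E'
from h import *
import pickle
D={}
for n in('wrist','top'):
    D[n]=grab(n)
pickle.dump(D,open('d4.pkl','wb'))
a=D['wrist']['frame'];b=D['top']['frame'][130:340,50:330]
cv2.imwrite('pics/m4.png',np.hstack([cv2.resize(a,(400,300)),cv2.resize(b,(400,300))]))
E
```

```text
t: 6.7
tcp_pos: [448.8, 333.4, 149.2]
eef_rot: [0.001, -0.107, 0.994, 0.001]
ft_force: [-0.2, -0.5, -0.2]
gripper_width: 0.701
grip_force: 0.0
```

View pics/m4.png

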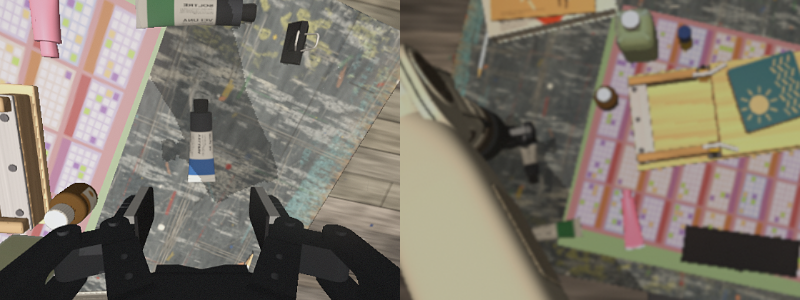

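The tube lies flat on the table at left-picture (200,145), next to the green decoy and well clear of the bed.

My bed-frame estimate for the block is (-98,-16) mm, turned +0.175 rad. I'll square and centre it first with a two-finger push on its far (-y) side.

```bash
python3 -m crank '[{"dx":0,"dy":0,"dz":4,"turn":0,"gripper":0.35},{"dx":0,"dy":0,"dz":4,"turn":0,"gripper":0.35},{"dx":2.15,"dy":-4.14,"dz":0,"turn":-0.006,"gripper":0.35},{"dx":2.15,"dy":-4.14,"dz":0,"turn":-0.006,"gripper":0.35},{"dx":2.15,"dy":-4.14,"dz":0,"turn":-0.006,"gripper":0.35},{"dx":2.15,"dy":-4.14,"dz":0,"turn":-0.006,"gripper":0.35},{"dx":2.15,"dy":-4.14,"dz":0,"turn":-0.006,"gripper":0.35},{"dx":2.15,"dy":-4.14,"dz":0,"turn":-0.006,"gripper":0.35},{"dx":2.15,"dy":-4.14,"dz":0,"turn":-0.006,"gripper":0.35},{"dx":2.15,"dy":-4.14,"dz":0,"turn":-0.006,"gripper":0.35},{"dx":2.15,"dy":-4.14,"dz":0,"turn":-0.006,"gripper":0.35},{"dx":2.15,"dy":-4.14,"dz":0,"turn":-0.006,"gripper":0.35},{"dx":0,"dy":0,"dz":0,"turn":0,"gripper":0.35},{"dx":0,"dy":0,"dz":0,"turn":0,"gripper":0.35}]'
cat > ms.py <<'E'
from h import *
O=np.array([532.5,-2]);ex=np.array([-.154,.988]);ey=np.array([-.988,-.154])
def bed(p): p=np.atleast_2d(p)[:,:2]-O; return np.c_[p@ex,p@ey]
def tealbox(d,z,area=150):
    h=cv2.cvtColor(d['frame'],cv2.COLOR_BGR2HSV)
    m=cv2.inRange(h,(80,60,30),(104,255,170))
    m=cv2.morphologyEx(m,cv2.MORPH_CLOSE,np.ones((7,7)))
    c=max(cv2.findContours(m,0,2)[0],key=cv2.contourArea)
    P=onz(d,c.reshape(-1,2)+0.0,z)[:,:2]
    r=cv2.minAreaRect(bed(P).astype(np.float32))
    return r,c
if __name__=='__main__':
    for n in('top','wrist'):
        d=grab(n);r,c=tealbox(d,56);print(n,np.round(r[0],1),np.round(r[1],1),round(r[2],1))
    o=robot.get_obs();print('tcp bed',bed(o['tcp_pos']),o['tcp_pos'][2],o['ft_force'].round(1))
E
python3 ms.py
```

```text
t: 8.2
tcp_pos: [662.4, -82.3, 224.9]
eef_rot: [-0.003, -0.076, 0.997, 0.001]
ft_force: [-1.1, 0.4, 0.3]
gripper_width: 0.648
grip_force: 0.0
top [ 174.2 -346.3] [3.3 8.8] 11.2
wrist [-99.  -16.3] [121.5 119.6] 9.1
tcp bed [[ -97.31033068 -116.26011492]] 226.65230263596476 [-0.4 -0.3  0.5]
```

```bash
python3 -m crank '[{"dx":0,"dy":0,"dz":-4.5,"turn":0,"gripper":0.35},{"dx":0,"dy":0,"dz":-4.5,"turn":0,"gripper":0.35},{"dx":0,"dy":0,"dz":-4.5,"turn":0,"gripper":0.35},{"dx":0,"dy":0,"dz":-3,"turn":0,"gripper":0.35},{"dx":0,"dy":0,"dz":-2,"turn":0,"gripper":0.35},{"dx":0,"dy":0,"dz":0,"turn":0,"gripper":0.35},{"dx":-0.99,"dy":-0.15,"dz":0,"turn":0,"gripper":0.35},{"dx":-0.99,"dy":-0.15,"dz":0,"turn":0,"gripper":0.35},{"dx":-0.49,"dy":-0.08,"dz":0,"turn":0,"gripper":0.35},{"dx":-0.49,"dy":-0.08,"dz":0,"turn":0,"gripper":0.35},{"dx":-0.49,"dy":-0.08,"dz":0,"turn":0,"gripper":0.35},{"dx":-0.49,"dy":-0.08,"dz":0,"turn":0,"gripper":0.35},{"dx":0,"dy":0,"dz":0,"turn":0,"gripper":0.35}]'
python3 ms.py
```

```text
t: 9.6
tcp_pos: [624.3, -87.5, 44.3]
eef_rot: [0.001, -0.077, 0.997, -0.0]
ft_force: [2.0, -0.1, 2.7]
gripper_width: 0.65
grip_force: 1.1
top [ 174.2 -346.3] [3.3 8.8] 11.2
wrist [-94.9 -14.2] [123.4  97.8] 4.5
tcp bed [[-98.39585561 -77.51399504]] 43.79387107057081 [2.1 0.1 1.2]
```

```bash
python3 -m crank '[{"dx":-0.35,"dy":-0.05,"dz":0,"turn":0,"gripper":0.35},{"dx":-0.35,"dy":-0.05,"dz":0,"turn":0,"gripper":0.35},{"dx":0,"dy":0,"dz":0,"turn":0,"gripper":0.35},{"dx":0,"dy":0,"dz":0,"turn":0,"gripper":0.35}]'
python3 ms.py
python3 -m crank '[{"dx":0.99,"dy":0.15,"dz":0,"turn":0,"gripper":0.35},{"dx":1.97,"dy":0.31,"dz":0,"turn":0,"gripper":0.35},{"dx":1,"dy":0.15,"dz":4,"turn":0,"gripper":0.35},{"dx":0,"dy":0,"dz":4,"turn":0,"gripper":0.35},{"dx":0,"dy":0,"dz":3,"turn":0,"gripper":0.35},{"dx":0,"dy":0,"dz":0,"turn":0,"gripper":0.35},{"dx":0,"dy":0,"dz":0,"turn":0,"gripper":0.35}]'
python3 ms.py
```

```text
t: 10.1
tcp_pos: [616.2, -88.3, 43.0]
eef_rot: [-0.001, -0.077, 0.997, 0.0]
ft_force: [0.9, -0.2, 1.5]
gripper_width: 0.651
grip_force: 0.9
top [ 174.2 -346.3] [3.3 8.8] 11.2
wrist [-93.1  -8.5] [123.4  96.6] 1.9
tcp bed [[-98.06322854 -69.37592678]] 42.85296705801766 [1.9 0.  1. ]
t: 10.9
tcp_pos: [655.8, -82.1, 153.2]
eef_rot: [-0.001, -0.077, 0.997, 0.0]
ft_force: [-0.3, -0.2, -0.2]
gripper_width: 0.649
grip_force: 0.0
top [ 174.7 -346.3] [3.5 8.7] 18.8
wrist [-93.  -12.4] [124.4  86.3] 0.2
tcp bed [[ -97.80838959 -108.41033289]] 151.12281929996206 [-0.   0.6 -1. ]
```

```bash
python3 -m crank '[{"dx":-0.85,"dy":-0.98,"dz":0.5,"turn":-0.143,"gripper":0.35},{"dx":-0.85,"dy":-0.98,"dz":0.5,"turn":-0.143,"gripper":0.35},{"dx":-0.85,"dy":-0.98,"dz":0.5,"turn":-0.143,"gripper":0.35},{"dx":-0.85,"dy":-0.98,"dz":0.5,"turn":-0.143,"gripper":0.35},{"dx":-0.85,"dy":-0.98,"dz":0.5,"turn":-0.143,"gripper":0.35},{"dx":-0.85,"dy":-0.98,"dz":0.5,"turn":-0.143,"gripper":0.35},{"dx":-0.85,"dy":-0.98,"dz":0.5,"turn":-0.143,"gripper":0.35},{"dx":-0.85,"dy":-0.98,"dz":0.5,"turn":-0.143,"gripper":0.35},{"dx":-0.85,"dy":-0.98,"dz":0.5,"turn":-0.143,"gripper":0.35},{"dx":-0.85,"dy":-0.98,"dz":0.5,"turn":-0.143,"gripper":0.35},{"dx":-0.85,"dy":-0.98,"dz":0.5,"turn":-0.143,"gripper":0.35},{"dx":0,"dy":0,"dz":0,"turn":0,"gripper":0.35},{"dx":0,"dy":0,"dz":0,"turn":0,"gripper":0.35}]'
python3 ms.py; python3 - <<'E'
from h import *
a=grab('wrist');import pickle;pickle.dump(a,open('w5.pkl','wb'));cv2.imwrite('pics/w5.png',cv2.resize(a['frame'],(800,600)))
E
```

```text
t: 12.3
tcp_pos: [562.2, -189.7, 206.8]
eef_rot: [-0.001, 0.65, 0.76, -0.0]
ft_force: [-0.4, -0.4, 0.1]
gripper_width: 0.653
grip_force: 0.0
top [-93.3   2.1] [116.9 112.2] 2.0
wrist [-90.5   3.5] [112.7 117.9] 0.9
tcp bed [[-189.7276762    -0.99194751]] 207.08865509459653 [ 0.7  0.7 -0.5]
```

View pics/w5.png

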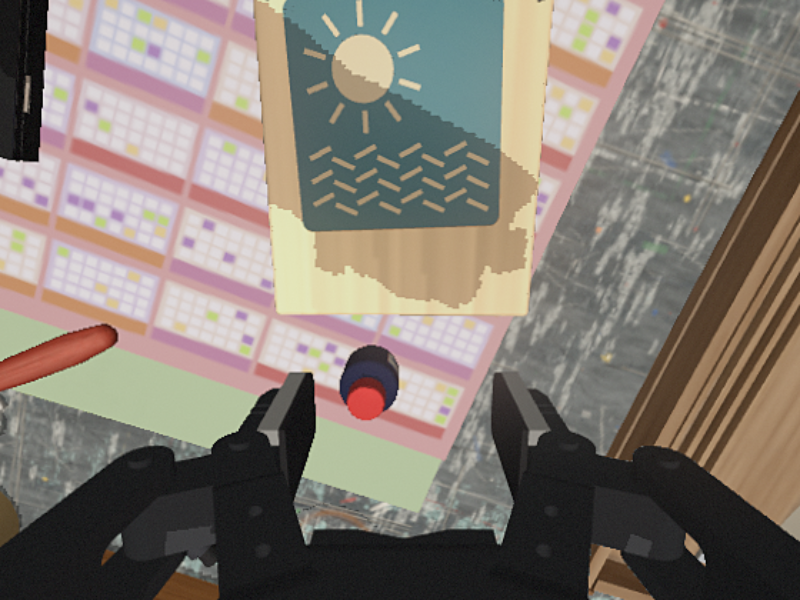

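The block is almost square to the deck. Its rear edge runs (305,230)–(497,224), the deck's rear corners are at (278,313) and (528,313), and the ink bottle behind is at (367,390). I'll check the bed frame against the deck corners.

```bash
python3 - <<'E'
from ms import *
import pickle
w=pickle.load(open('w5.pkl','rb'));S=lambda p:np.array(p,float)*.7
print('deck rear',bed(onz(w,S([(278,313),(528,313)]),40)).round(1).tolist(),'sides',bed(onz(w,S([(256,0),(552,0)]),40)).round(1).tolist())
print('block rear, side',bed(onz(w,S([(309,230),(494,224),(285,20),(503,20)]),56)).round(1).tolist())
print('ink',bed(onz(w,S([(367,403)]),60)).round(1))
E
```

```text
deck rear [[-213.5, 82.8], [-213.4, -84.5]] sides [[-30.4, 81.6], [-30.5, -84.2]]
block rear, side [[-156.3, 56.0], [-152.6, -55.8], [-44.3, 62.6], [-44.3, -54.6]]
ink [[-269.6   22.8]]
```

```bash
python3 -m crank '[{"dx":0,"dy":0,"dz":-4.5,"turn":0,"gripper":0.35},{"dx":0,"dy":0,"dz":-4.5,"turn":0,"gripper":0.35},{"dx":0,"dy":0,"dz":-4,"turn":0,"gripper":0.35},{"dx":0,"dy":0,"dz":-2.5,"turn":0,"gripper":0.35},{"dx":0,"dy":0,"dz":-1,"turn":0,"gripper":0.35},{"dx":0,"dy":0,"dz":0,"turn":0,"gripper":0.35},{"dx":-0.2,"dy":1.2,"dz":0,"turn":0,"gripper":0.35},{"dx":-0.12,"dy":0.79,"dz":0,"turn":0,"gripper":0.35},{"dx":-0.12,"dy":0.79,"dz":0,"turn":0,"gripper":0.35},{"dx":-0.1,"dy":0.79,"dz":0,"turn":0,"gripper":0.35},{"dx":-0.1,"dy":0.79,"dz":0,"turn":0,"gripper":0.35},{"dx":-0.1,"dy":0.79,"dz":0,"turn":0,"gripper":0.35},{"dx":-0.1,"dy":0.79,"dz":0,"turn":0,"gripper":0.35},{"dx":-0.1,"dy":0.79,"dz":0,"turn":0,"gripper":0.35},{"dx":0,"dy":0,"dz":0,"turn":0,"gripper":0.35}]'
python3 ms.py
```

```text
t: 13.95
tcp_pos: [553.0, -120.8, 43.0]
eef_rot: [-0.001, 0.65, 0.76, 0.001]
ft_force: [0.2, -0.5, -0.0]
gripper_width: 0.649
grip_force: 0.1
top [-41.6   0. ] [113.7 106.5] 88.1
wrist [-61.7   0.4] [ 95.9 118.5] 0.0
tcp bed [[-120.81752283   -1.24716931]] 42.365982763875685 [ 0.2 -0.3 -0.3]
```

```bash
python3 -m crank '[{"dx":-0.11,"dy":0.79,"dz":0,"turn":0,"gripper":0.35},{"dx":-0.12,"dy":0.79,"dz":0,"turn":0,"gripper":0.35},{"dx":-0.12,"dy":0.79,"dz":0,"turn":0,"gripper":0.35},{"dx":-0.12,"dy":0.79,"dz":0,"turn":0,"gripper":0.35},{"dx":-0.12,"dy":0.79,"dz":0,"turn":0,"gripper":0.35},{"dx":-0.12,"dy":0.79,"dz":0,"turn":0,"gripper":0.35},{"dx":0,"dy":0,"dz":0,"turn":0,"gripper":0.35}]'
python3 ms.py
python3 -m crank '[{"dx":-0.12,"dy":0.79,"dz":0,"turn":0,"gripper":0.35},{"dx":-0.12,"dy":0.79,"dz":0,"turn":0,"gripper":0.35},{"dx":-0.12,"dy":0.79,"dz":0,"turn":0,"gripper":0.35},{"dx":0,"dy":0,"dz":0,"turn":0,"gripper":0.35},{"dx":0,"dy":0,"dz":0,"turn":0,"gripper":0.35}]'
python3 ms.py
```

```text
t: 14.75
tcp_pos: [546.2, -73.7, 43.4]
eef_rot: [-0.0, 0.65, 0.76, 0.0]
ft_force: [-0.2, -1.1, -0.3]
gripper_width: 0.649
grip_force: 0.0
top [12.7 -1.4] [ 91.7 114.4] 0.2
wrist [-14.4  -0.4] [120.1  96. ] 90.0
tcp bed [[-73.84138935  -2.5732579 ]] 43.40364496807692 [ 0.2 -0.3  0.6]
t: 15.35
tcp_pos: [542.6, -50.8, 43.2]
eef_rot: [-0.0, 0.651, 0.759, 0.0]
ft_force: [0.5, 0.2, -0.4]
gripper_width: 0.649
grip_force: 0.0
top [39.1 -0.2] [ 83.  115.9] 0.1
wrist [11.5  1.3] [127.7  90.8] 89.9
tcp bed [[-50.27392357  -2.5030329 ]] 43.21275722678304 [0.5 0.3 0.8]
```

```bash
python3 -m crank '[{"dx":-0.09,"dy":0.6,"dz":0,"turn":0,"gripper":0.35},{"dx":-0.09,"dy":0.6,"dz":0,"turn":0,"gripper":0.35},{"dx":-0.09,"dy":0.6,"dz":0,"turn":0,"gripper":0.35},{"dx":-0.09,"dy":0.6,"dz":0,"turn":0,"gripper":0.35},{"dx":0,"dy":0,"dz":0,"turn":0,"gripper":0.35}]'
python3 - <<'E'
from ms import *
o=robot.get_obs();print(bed(o['tcp_pos']),o['ft_force'])
a=grab('wrist')['frame'];b=grab('scene')['frame'][110:320,170:450]
cv2.imwrite('pics/m6.png',np.hstack([cv2.resize(a,(400,300)),cv2.resize(b,(400,300))]))
E
```

```text
t: 15.95
tcp_pos: [538.9, -26.4, 43.2]
eef_rot: [-0.0, 0.65, 0.76, 0.0]
ft_force: [-0.1, 0.0, -0.1]
gripper_width: 0.645
grip_force: 0.0
[[-25.1292922   -2.56793753]] [-0.09817616  0.02740751 -0.14952906]
```

View pics/m6.png

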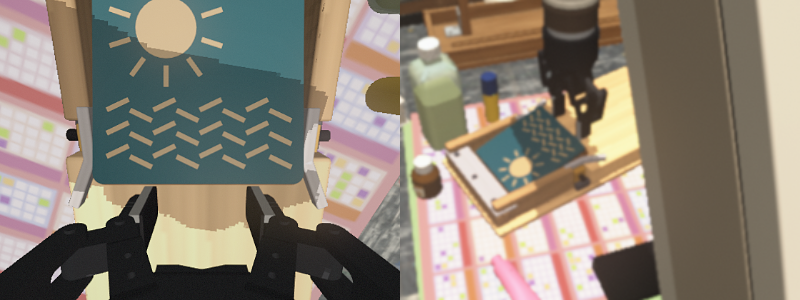

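The block has tipped: its leading edge is down next to the lip and its rear (left picture, row 185) sits just ahead of the fingers. I'll keep pushing gently.

```bash
python3 -m crank '[{"dx":-0.06,"dy":0.4,"dz":0,"turn":0,"gripper":0.35},{"dx":-0.06,"dy":0.4,"dz":0,"turn":0,"gripper":0.35},{"dx":-0.06,"dy":0.4,"dz":0,"turn":0,"gripper":0.35},{"dx":0,"dy":0,"dz":0,"turn":0,"gripper":0.35},{"dx":0,"dy":0,"dz":0,"turn":0,"gripper":0.35}]'
python3 -m crank '[{"dx":-0.045,"dy":0.3,"dz":0,"turn":0,"gripper":0.35},{"dx":-0.045,"dy":0.3,"dz":0,"turn":0,"gripper":0.35},{"dx":0,"dy":0,"dz":0,"turn":0,"gripper":0.35},{"dx":0,"dy":0,"dz":0,"turn":0,"gripper":0.35}]'
python3 ms.py;  python3 - <<'E'
from ms import *
for n in('wrist','top','scene'): cv2.imwrite(n+'7.png',grab(n)['frame'])
a=cv2.imread('wrist7.png');b=cv2.imread('scene7.png')[150:270,190:350]
cv2.imwrite('pics/m7.png',np.hstack([cv2.resize(a,(400,300)),cv2.resize(b,(400,300))]))
E
```

```text
t: 16.55
tcp_pos: [537.3, -15.1, 43.3]
eef_rot: [-0.0, 0.651, 0.759, 0.0]
ft_force: [-0.2, -0.2, -0.8]
gripper_width: 0.649
grip_force: 0.0
t: 16.95
tcp_pos: [536.4, -9.2, 43.3]
eef_rot: [-0.0, 0.651, 0.759, 0.0]
ft_force: [0.3, -0.5, 1.1]
gripper_width: 0.65
grip_force: 0.0
top [102.6  -5.1] [121.2  48.4] 68.5
wrist [52.2 -0.8] [117.  94.] 89.9
tcp bed [[-7.87969469 -2.82799102]] 43.34949446765786 [ 0.2 -0.8 -0.1]
```

View pics/m7.png

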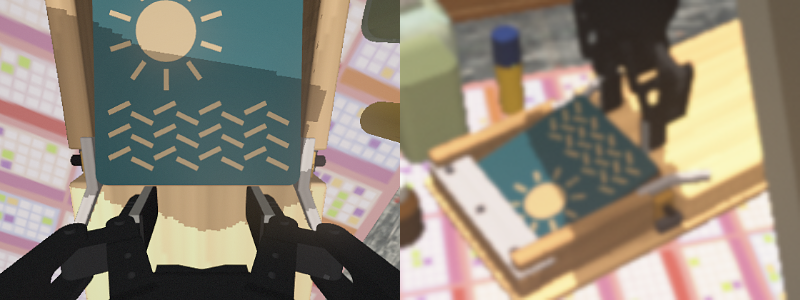

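The leading edge looks to be entering under the lip (right picture, around (520,215)) with the rear still up. I'll continue in small steps until the force rises.

```bash
python3 -m crank '[{"dx":-0.03,"dy":0.2,"dz":0,"turn":0,"gripper":0.35},{"dx":-0.03,"dy":0.2,"dz":0,"turn":0,"gripper":0.35},{"dx":0,"dy":0,"dz":0,"turn":0,"gripper":0.35},{"dx":0,"dy":0,"dz":0,"turn":0,"gripper":0.35}]'
python3 -m crank '[{"dx":-0.03,"dy":0.2,"dz":0,"turn":0,"gripper":0.35},{"dx":-0.03,"dy":0.2,"dz":0,"turn":0,"gripper":0.35},{"dx":0,"dy":0,"dz":0,"turn":0,"gripper":0.35},{"dx":0,"dy":0,"dz":0,"turn":0,"gripper":0.35}]'
python3 - <<'E'
from ms import *
d=grab('wrist');r,c=tealbox(d,56)
p=c.reshape(-1,2);y=p[:,1].max();print(y/.7, bed(onz(d,[(280,y)],56)),bed(onz(d,[(280,y)],62)))
o=robot.get_obs();print(bed(o['tcp_pos']),o['ft_force'])
E
```

```text
t: 17.6
tcp_pos: [535.9, -5.7, 43.2]
eef_rot: [0.0, 0.651, 0.759, -0.0]
ft_force: [0.9, -1.7, -1.6]
gripper_width: 0.648
grip_force: 0.9
t: 18.0
tcp_pos: [535.8, -5.3, 43.7]
eef_rot: [0.003, 0.652, 0.758, -0.003]
ft_force: [1.2, -11.1, 1.6]
gripper_width: 0.649
grip_force: 5.6
371.42857142857144 [[ 8.27963251 -2.14423933]] [[10.94779734 -2.19776546]]
[[-3.69052068 -2.73922529]] [  0.4517036  -11.15324866   1.37161367]
```

The force rose to 11 N with the rear about 8 mm past the step, so the block is tucked against the far wall. I'll back off, rise, shut the fingers and go above the rear edge.

```bash
python3 -m crank '[{"dx":0.16,"dy":-1,"dz":0,"turn":0,"gripper":0.35},{"dx":0.16,"dy":-1,"dz":0,"turn":0,"gripper":0.35},{"dx":0,"dy":0,"dz":3,"turn":0,"gripper":0.35},{"dx":0,"dy":0,"dz":4,"turn":0,"gripper":1},{"dx":0,"dy":0,"dz":0,"turn":0,"gripper":1},{"dx":0,"dy":0,"dz":0,"turn":0,"gripper":1},{"dx":0,"dy":0,"dz":0,"turn":0,"gripper":1}]'
python3 - <<'E'
from ms import *
for n in('wrist','top'):
  d=grab(n);r,c=tealbox(d,56);p=c.reshape(-1,2)
  P=np.c_[bed(onz(d,p+0.,56))];print(n,'rear x at z56',P[:,0].min(),'y',P[P[:,0]<P[:,0].min()+15,1].min(),P[P[:,0]<P[:,0].min()+15,1].max())
  cv2.imwrite(n+'8.png',d['frame'])
o=robot.get_obs();print(bed(o['tcp_pos']),o['tcp_pos'],o['gripper_width'])
a=cv2.imread('wrist8.png');b=cv2.imread('top8.png')[150:260,190:337]
cv2.imwrite('pics/m8.png',np.hstack([cv2.resize(a,(400,300)),cv2.resize(b,(400,300))]))
E
```

```text
t: 18.75
tcp_pos: [537.8, -21.5, 112.4]
eef_rot: [-0.001, 0.651, 0.759, -0.0]
ft_force: [-0.5, 0.6, -0.0]
gripper_width: 0.002
grip_force: 0.0
wrist rear x at z56 8.538865294531526 y -53.836201363759855 57.305874892398435
top rear x at z56 48.73439730853393 y -56.38513925481906 -17.58767489385674
[[-19.98430132  -1.84373092]] [537.39987454 -21.46328    111.88368029] -0.0004926983040211439
```

View pics/m8.png

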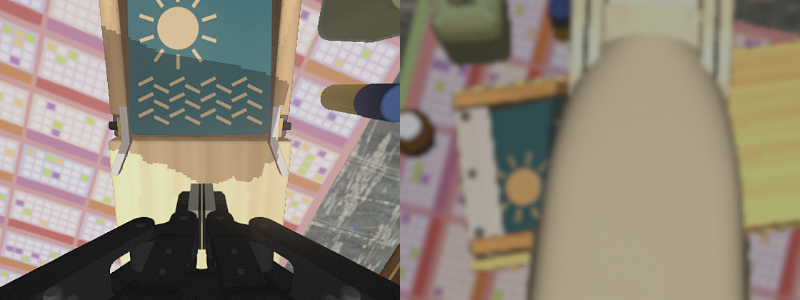

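The left picture shows the block tucked, with its rear edge at row 135 square between the guides and the shut fingers behind it. Now I'll go over the rear edge and press down.

```bash
python3 -m crank '[{"dx":-0.29,"dy":1.83,"dz":0,"turn":0,"gripper":1},{"dx":-0.29,"dy":1.83,"dz":0,"turn":0,"gripper":1},{"dx":0,"dy":0,"dz":-3,"turn":0,"gripper":1},{"dx":0,"dy":0,"dz":-1.5,"turn":0,"gripper":1},{"dx":0,"dy":0,"dz":-0.5,"turn":0,"gripper":1},{"dx":0,"dy":0,"dz":-0.4,"turn":0,"gripper":1},{"dx":0,"dy":0,"dz":-0.4,"turn":0,"gripper":1},{"dx":0,"dy":0,"dz":0,"turn":0,"gripper":1}]'
python3 -m crank '[{"dx":0,"dy":0,"dz":-0.4,"turn":0,"gripper":1},{"dx":0,"dy":0,"dz":-0.4,"turn":0,"gripper":1},{"dx":0,"dy":0,"dz":-0.4,"turn":0,"gripper":1},{"dx":0,"dy":0,"dz":0,"turn":0,"gripper":1}]'
```

```text
t: 19.65
tcp_pos: [533.1, 14.9, 55.5]
eef_rot: [0.0, 0.651, 0.759, 0.0]
ft_force: [-0.0, -0.0, 1.1]
gripper_width: 0.002
grip_force: 0.0
t: 20.05
tcp_pos: [533.1, 14.9, 43.5]
eef_rot: [0.0, 0.651, 0.759, 0.0]
ft_force: [0.2, -0.9, 0.8]
gripper_width: 0.0
grip_force: 0.4
```

```bash
python3 -m crank '[{"dx":0,"dy":0,"dz":-0.4,"turn":0,"gripper":1},{"dx":0,"dy":0,"dz":-0.4,"turn":0,"gripper":1},{"dx":0,"dy":0,"dz":0,"turn":0,"gripper":1}]'
python3 -m crank '[{"dx":0,"dy":0,"dz":-0.4,"turn":0,"gripper":1},{"dx":0,"dy":0,"dz":-0.4,"turn":0,"gripper":1},{"dx":0,"dy":0,"dz":0,"turn":0,"gripper":1}]'
python3 -m crank '[{"dx":0,"dy":0,"dz":-0.3,"turn":0,"gripper":1},{"dx":0,"dy":0,"dz":0,"turn":0,"gripper":1},{"dx":0,"dy":0,"dz":0,"turn":0,"gripper":1}]'
```

```text
t: 20.35
tcp_pos: [532.2, 15.2, 34.6]
eef_rot: [-0.001, 0.651, 0.759, -0.0]
ft_force: [-0.5, -0.3, 0.4]
gripper_width: 0.001
grip_force: 0.0
t: 20.65
tcp_pos: [531.9, 15.3, 26.3]
eef_rot: [-0.001, 0.651, 0.759, -0.0]
ft_force: [0.4, -0.3, -1.0]
gripper_width: -0.002
grip_force: 0.0
t: 20.95
tcp_pos: [532.3, 15.3, 26.0]
eef_rot: [-0.0, 0.651, 0.759, 0.0]
ft_force: [-5.5, -0.2, 14.5]
gripper_width: 0.001
grip_force: 7.2
```

The top is at 26 mm under 14.5 N, which matches the seated height. I'll lift off and check.

```bash
python3 -m crank '[{"dx":0,"dy":0,"dz":-0.2,"turn":0,"gripper":1},{"dx":0,"dy":0,"dz":0,"turn":0,"gripper":1},{"dx":0,"dy":0,"dz":3,"turn":0,"gripper":1},{"dx":0,"dy":0,"dz":4,"turn":0,"gripper":1},{"dx":0.3,"dy":-2,"dz":4,"turn":0,"gripper":1},{"dx":0.45,"dy":-3,"dz":2,"turn":0,"gripper":1},{"dx":0.45,"dy":-3,"dz":0,"turn":0,"gripper":1},{"dx":0,"dy":0,"dz":0,"turn":0,"gripper":1},{"dx":0,"dy":0,"dz":0,"turn":0,"gripper":1}]'
python3 - <<'E'
from ms import *
d=grab('wrist');r,c=tealbox(d,26);print(np.round(r[0],1),np.round(r[1],1),r[2])
f=d['frame'];cv2.imwrite('pics/w9.png',cv2.resize(f[:300],(800,429),interpolation=cv2.INTER_CUBIC))
print(robot.get_obs()['ft_force'])
E
```

```text
t: 21.85
tcp_pos: [544.3, -65.3, 151.9]
eef_rot: [-0.001, 0.652, 0.759, 0.0]
ft_force: [-0.5, 0.6, -0.2]
gripper_width: -0.001
grip_force: 0.0
[46.5 -0.9] [117.8  73.3] 89.91394805908203
[0.50075611 0.48362008 0.86517265]
```

View pics/w9.png

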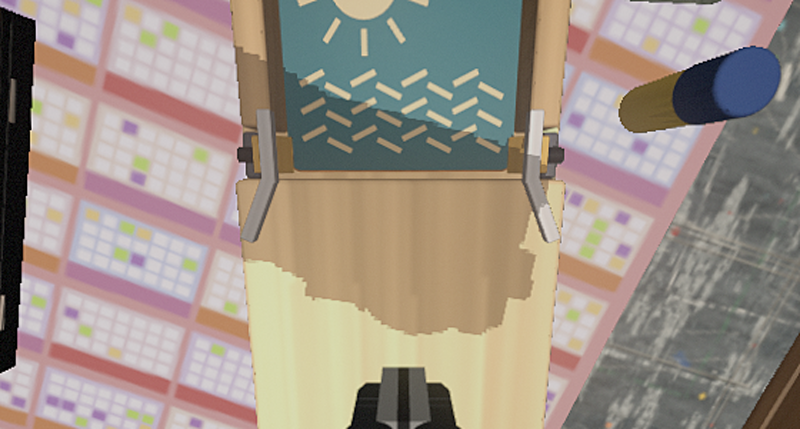

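The block lies sunken and square, with its rear edge at row 170 below the deck. Both brass noses have sprung back over it, at (283,155) and (517,155), and the arm is clear.

```bash
python3 -c "
from cell import robot
print(robot.hand_in())"
```

```text
the job is handed in; nothing more can be done
None
```

I handed the job in at about 22 s, with the tube lying on open table clear of the bed and the block tucked under the lip, then pressed flat, with both catches visibly sprung back over it; none of the bottles or the glue stick was touched, and the hand-in returned no verdict.

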